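# Put the jam ladle back on the rail and count the jar

## Task

The last jar of jam is filled. Lift the ladle out of the pot, lower it down the gap between the masher and the skimmer until its hook sits fully over the wooden rail, bowl on the robot's side like theirs, and only then let go, without dislodging or shifting anything hanging there or disturbing the other things on the counter. Then count the jar: swing the tally counter's sprung lever right to its stop and let it spring back.

Things in the scene. Friction and masses are not known exactly. Their poses are not given: they have to be found in the camera images.
- ladle: Steel ladle, 182 mm tall, 140 g, hanging upright inside the pot, hook over the rim. Origin: crotch of the hook (underside of its bridge, mid-slot); z up, +x from stem to the hook's free leg. Stem 4 x 16 mm at x -12 to -8 mm; bridge 4 mm thick; free leg at x 8 to 12 mm, 28 mm down: slot 16 mm wide, open below. Lift it 130 mm straight up to clear the pot.
- ladle_grip (a point): On the ladle's upright black grip, 14 mm thick (x), 22 mm wide (y), from 6 to 70 mm above the ladle's origin, centred at x -10 mm. This point is on its axis 55 mm above the origin; a gripper pointing down can take it across either side.
- ladle_bowl (a point): Centre of the mouth of the ladle's bowl, 66 mm across, at x -43 mm and 82 mm below the ladle's origin; the bowl's bottom is 112 mm below the origin.
- pot: Open aluminium pot, loose, 1.5 kg, 160 mm across, 125 mm high, wall 4 mm, with two black loop handles. Origin: centre of its underside. The ladle hangs at its +x side, hook pointing outwards.
- rail: Fixed wooden rail on two end posts: upright batten 8 mm thick (x), 480 mm long (y), from 140 to 190 mm height. Origin on the table below its middle; -x faces the robot, y along it. Hooks go over its top edge, stems on the -x face. A hung ladle's origin is 190 mm above the rail's origin, x between -4 and +4 mm.
- masher: Steel potato masher hanging loose on the rail, 140 g; plate at the bottom 76 mm wide (y), 50 mm deep, 115 mm below the origin. Origin and axes as the ladle's; hook's top 4 mm above the origin. Masher and skimmer flank the gap, 160 to 172 mm apart centre to centre, in either order; the gap's middle is the midpoint of their origins.
- skimmer: Steel skimmer hanging loose on the rail, 120 g; round dish 76 mm across (x -87 to -11 mm), 100 to 118 mm below the origin. Origin and axes as for the masher.
- tongs: Stainless tongs hanging loose on the rail, 170 mm long, 35 mm wide, 100 g, outside the gap. Origin as for the masher. Leave hanging.
- counter: Fixed grey desk tally counter, housing 90 (x) x 76 (y) x 55 mm high, on a steel foot 110 x 96 mm. Origin: centre of its underside.
- lever_pivot (a point): The lever's vertical pivot axis, on top of the counter's housing at 55 mm height.
- lever_post (a point): Top centre of the lever's upright black thumb post (14 mm diameter, from 60 mm to 105 mm height), 75 mm from the pivot. The steel arm below it, at 63 mm height, is 8 mm thick.
- lever (a joint): Angle of the lever in rad: 0 at rest, 0.9 at its stop; grows anticlockwise seen from above. At rest the lever points away from the robot, 0.45 rad clockwise from the counter's +x axis. A spring returns it; about 1 N on the post at rest, 3 N at the stop.
- jar_a: Glass jam jar with a metal lid, 72 mm across, 100 mm high, standing on the orange lazy Susan. Leave alone.
- jar_b: The same jar, the one just filled, standing on the counter between the pot and the tally counter. Leave alone.
- mug: White mug 82 mm across, 92 mm high, on the coaster. Leave alone.
- tin: Tin can 74 mm across, 105 mm high, on the lazy Susan. Leave alone.
- shaker: White salt shaker 90 mm high. Leave alone.

How it is judged:
By the outcome, as a careful person would: the job done as asked, in the order asked, and still so for the second after the job is handed in, with the robot touching nothing.
It also fails if it takes over 58 s, if anything falls off the work surface, if the arm or the gripper's body presses on something with over 40 N, if the wrist force passes 120 N, or if a joint passes its speed limit or range.

## Robot

A 6-joint arm with a two-finger parallel gripper is mounted at the origin on the work surface. World frame = base frame: x ahead of the robot, y to its left, z up, the work surface at z = 0. Lengths are in m, angles in rad, forces in N, time in s.
With the tool pointing down it reaches from about 0.35 to 0.775 m from the base axis. Payload 7.3 kg.
Tool frame: the origin (TCP) lies at the centre of the arm's flange, where the gripper is bolted on; the fingertips stand 178 mm ahead of it and the grasp point (between the pads) lies 159 mm ahead of it (tip_extent is the distance from the TCP to the fingertips, in m); z points along the fingers, y is the line along which they close (so a half turn about z gives the same grasp; the last joint's range is limited). The gripper opens to 92 mm and grips with 3 to 60 N. Pads are 19 mm wide; open, the fingers measure 130 mm over their backs; the gripper's body (75 mm by 190 mm) begins 47 mm behind the grasp point.
Start: joints at [-1.376, 0.342, 1.524, -0, 1.275, -0.146], TCP at [0.175, -0.495, 0.405] pointing down, gripper open.
Joint ranges: [-2.53, 2.53], [-0.77, 2.02], [0.04, 2.7], [-1, 4.14], [0.28, 2.66], [-3.11, 3.11]. Speed limits (rad/s): [2.57, 2.57, 3.14, 3.14, 3.14, 3.14].

## Interface

Orientations are given as [roll, pitch, yaw] about the fixed x, y, z axes, in that order (R = Rz(yaw) Ry(pitch) Rx(roll)).
In Python, from cell import * gives the robot as it stands.
- The arm moves only by the tool arm_command, never from a script. Its arguments are lists of equal length, an entry for each row: "xyz": the shift along the world's x, y, z in mm, a list of three; "spin": the turn about the world's z in degrees. In form: {"xyz": [[tx, ty, tz], ...], "spin": [spin, ...]}. A call has 1 to 20 rows; each row shifts and turns the commanded pose from where the row before left it; what a row does not reach is not made up. A row lasts 1/10 s, in which the tool goes at most 50 mm and 8.59 degrees, less where a joint would pass 70% of its speed; a pose out of reach is approached as far as the arm can. A call with a gripper value outside its range is refused whole. "jaw" is the opening, from -1 (shut) to 1 (fully open), set as the call begins (left out, the last holds). The fingers move at their own pace and stop on an object; "squeeze" is the grip in N (left out, the last holds). Time passes only in rows, so rows that do not move let the fingers close. It gives the time, the measured TCP pose, the force, the opening and the grip force at its end, in the units of the state.
- observe(): the state, without advancing time (a new reading comes with each control period).
- read_camera(name): name is "scene" or "top"; returns a dict with "img" (400x640x3 uint8, red, green, blue), "depth" (400x640 float32, m along the optical axis (not along the pixel's ray), 0 where there is no reading), "fx", "fy", "cx", "cy" (pixels), "world_from_camera" (4x4, takes a point from camera to world coordinates). Camera axes: x right, y up, looking along -z (the intrinsics and any distortion apply to the point x, -y, -z); pixel columns grow to the right and rows downward; lengths in m; the calibration is good to about 2 mm. A picture is of the moment at which its call begins.
- hand_in(): hands the job in; it is judged then, once.
The state is a dict: "time": time; "qpos": joint angles; "qvel": joint speeds; "joint_efforts": joint torques, N m; "tool_pos": TCP position; "tool_rot": TCP orientation; "contact_force": force on the tool from outside, world axes, zero at the start; "torque": the same for the moment, N m; "opening": finger opening in m; "grip_force": force on a finger pad.
Only numpy, scipy, OpenCV 4.12 (cv2) and the standard library are available. Lean on these libraries where they do the work, as an engineer would, in place of code of your own. Each camera call takes 0.05 s, during which the arm holds its last target. There are 200 camera calls.

## Working session

There is one attempt and no reset: what is moved stays moved. The work goes in short steps, Python scripts to look and compute and a tool call to move; the robot and the scene stay as the last step left them, time stands still between calls to the robot, and variables do not carry over. Pictures are saved under pics/ and viewed, at most 10 in all, crops included, and the job is handed in when it is done.

Besides the shell and the picture viewer there is one more tool, called after ">>>" by a JSON object that holds its "method" and its "body". arm_command: Moves the arm, as the interface text tells. Its arguments: {"type":"object","properties":{"xyz":{"type":"array","items":{"type":"array","items":{"type":"number"}}},"spin":{"type":"array","items":{"type":"number"}},"jaw":{"type":"number"},"squeeze":{"type":"number"}},"required":["xyz","spin"]}

```bash
mkdir -p pics; cat > h.py <<'E'
from cell import *
import numpy as np, cv2
def save(n,f):
    c=read_camera(n); cv2.imwrite(f"pics/{f}.png",c["img"][:,:,::-1]); np.savez(f"{f}.npz",**c); return c
def world(c,u,v,d=None):
    d=float(c["depth"][int(v),int(u)]) if d is None else d
    p=np.array([(u-c["cx"])/c["fx"]*d,-(v-c["cy"])/c["fy"]*d,-d,1]); return (c["world_from_camera"]@p)[:3]
def cloud(c):
    v,u=np.mgrid[:400,:640]; d=c["depth"]
    p=np.stack([(u-c["cx"])/c["fx"]*d,-(v-c["cy"])/c["fy"]*d,-d,np.ones_like(d)],-1)@np.array(c["world_from_camera"]).T
    return p[...,:3]
E
python3 - <<'E'
from h import *
for n in("scene","top"):
    c=save(n,n+"0"); print({k:(np.round(v,3) if k!="img" else 0) for k,v in c.items() if k not in("img","depth")})
s=observe(); print(s)
E
```

```text
{'fx': np.float64(411.171), 'fy': np.float64(411.171), 'cx': np.float64(311.782), 'cy': np.float64(202.872), 'world_from_camera': array([[ 0.301, -0.703,  0.645,  1.339],
       [ 0.954,  0.219, -0.207, -0.278],
       [ 0.005,  0.677,  0.736,  1.014],
       [ 0.   ,  0.   ,  0.   ,  1.   ]])}
{'fx': np.float64(508.741), 'fy': np.float64(508.741), 'cx': np.float64(309.302), 'cy': np.float64(199.58), 'world_from_camera': array([[-0.004,  0.998, -0.061,  0.455],
       [-1.   , -0.004,  0.002, -0.035],
       [ 0.002,  0.061,  0.998,  1.695],
       [ 0.   ,  0.   ,  0.   ,  1.   ]])}
{'time': 0.1, 'qpos': array([-1.37598758e+00,  3.42661108e-01,  1.52491925e+00, -2.45784215e-05,
        1.27538435e+00, -1.45994148e-01]), 'qvel': array([ 0.0014468 , -0.00244016, -0.00230897, -0.00061705,  0.00071871,
       -0.0013208 ]), 'joint_efforts': array([ 2.15919092e-03, -4.32000160e+01, -2.44696516e+01,  7.18163350e-02,
        5.25930163e-02, -4.50917128e-05]), 'tool_pos': array([ 0.17547604, -0.49468278,  0.40411089]), 'tool_rot': array([-3.14023177e+00, -1.76347627e-04,  3.40809947e-01]), 'contact_force': array([0.03262326, 0.54595684, 0.18912779]), 'torque': array([-0.03272901,  0.00173515,  0.01684482]), 'grip_force': 0.0, 'opening': 0.09174700772164564}
```

View pics/scene0.png

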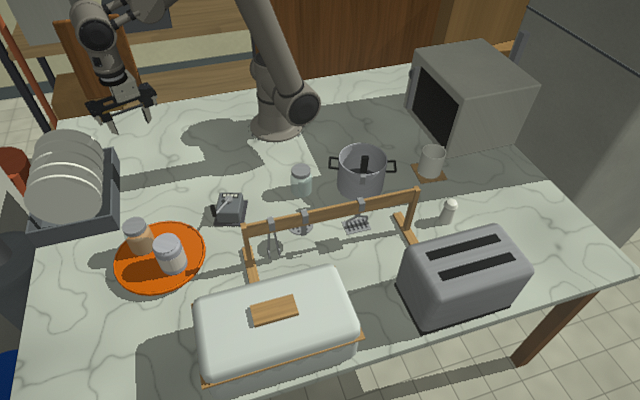

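View pics/top0.png

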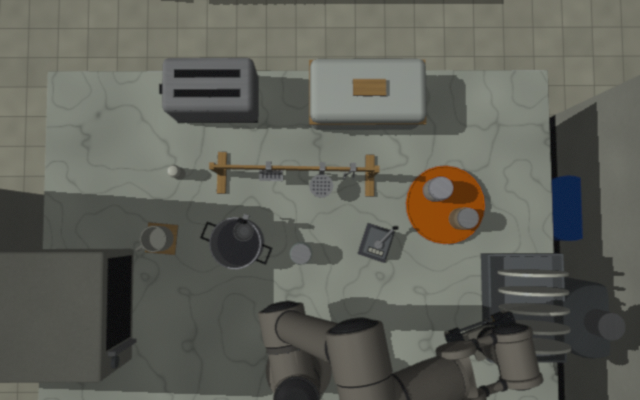

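```bash
python3 - <<'E'
import cv2
a=cv2.imread("pics/scene0.png"); cv2.imwrite("pics/sc1.png",cv2.resize(a[135:285,200:400],None,fx=4,fy=4,interpolation=cv2.INTER_CUBIC))
a=cv2.imread("pics/top0.png"); cv2.imwrite("pics/tc1.png",cv2.resize(a[145:275,200:400],None,fx=4,fy=4,interpolation=cv2.INTER_CUBIC))
E
```

```text
(no output)
```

View pics/sc1.png

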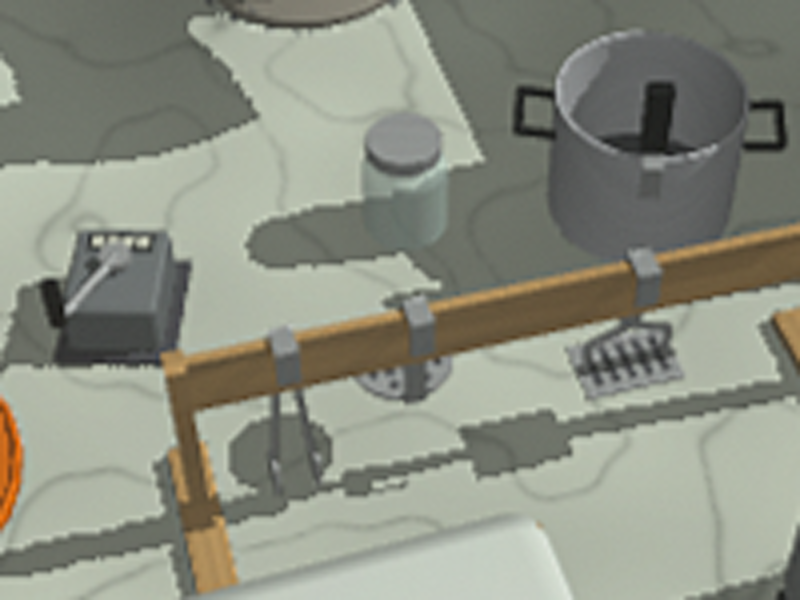

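View pics/tc1.png

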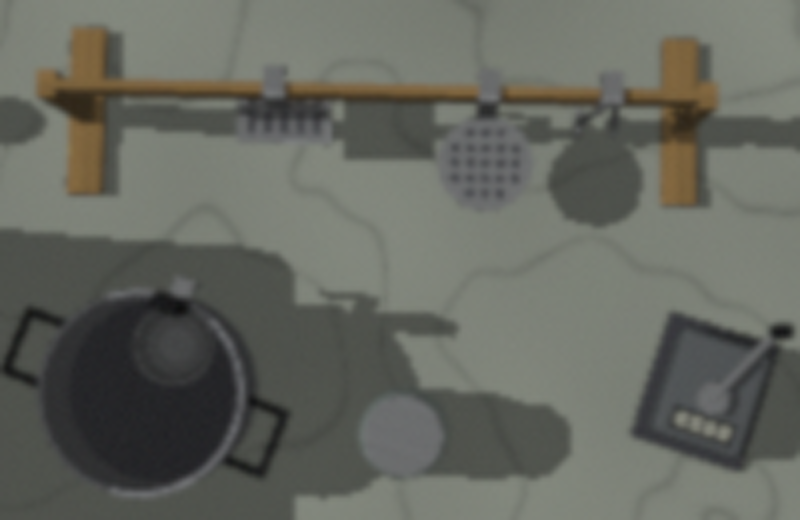

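```bash
cat > m.py <<'E'
from h import *
def ray(c,u,v,z):
    T=np.array(c["world_from_camera"]); d=T[:3,:3]@np.array([(u-c["cx"])/c["fx"],-(v-c["cy"])/c["fy"],-1]); o=T[:3,3]
    return o+d*(z-o[2])/d[2]
def full(U,V,u0,v0,k=4): return u0+(U+.5)/k-.5, v0+(V+.5)/k-.5
E
python3 - <<'E'
from m import *
t=np.load("top0.npz"); s=np.load("scene0.npz")
T=lambda U,V,z: ray(t,*full(U,V,200,145),z)
S=lambda U,V,z: ray(s,*full(U,V,200,135),z)
np.set_printoptions(precision=4,suppress=True)
for n,a,b in [("masher",(274,80),(644,257)),("skim",(489,85),(419,305)),("tongs",(611,88),(285,335))]:
    print(n,T(*a,.194),S(*b,.194))
print("rail ends T",T(40,86,.19),T(715,97,.19)); print("rail end S",S(172,362,.19))
print("post",T(781,331,.105),S(50,282,.105)); print("pivot",T(712,398,.065),S(118,250,.065))
print("legtop",T(183,287,.129),S(652,165,.129),"grip",T(170,302,.195),S(659,88,.195))
for n,c in(("t",t),("s",s)):
    p=cloud(c); im=c["img"].astype(int)
    m=(abs(p[...,2]-.125)<.006)&(p[...,0]>.3)&(p[...,0]<.56)&(p[...,1]>.02)&(p[...,1]<.22)
    q=p[m]; print(n,"rim",len(q),q.mean(0))
    A=np.c_[2*q[:,:2],np.ones(len(q))]
    from scipy.optimize import least_squares
    r=least_squares(lambda x:np.hypot(q[:,0]-x[0],q[:,1]-x[1])-.078,[.4,.12],loss="soft_l1",f_scale=.002); print(r.x)
    b=(p[...,2]>.14)&(p[...,2]<.22)&(p[...,0]>.38)&(p[...,0]<.52)&(p[...,1]>.05)&(p[...,1]<.2)
    q=p[b]; print("grip pts",len(q),q.mean(0),q.min(0),q.max(0)); q=q[q[:,2]>q[:,2].max()-.006];print(len(q),q.mean(0))
    b=(p[...,2]>.18)&(p[...,0]>.55)&(p[...,0]<.66)&(p[...,1]>-.25)&(p[...,1]<.25)&(p[...,2]<.21)
    q=p[b];print("rail top",len(q),np.polyfit(q[:,1],q[:,0],1),np.median(q[:,2]))
    b=(p[...,2]>.08)&(p[...,2]<.12)&(p[...,0]>.36)&(p[...,0]<.55)&(p[...,1]>-.3)&(p[...,1]<-.1)
    q=p[b];print("post",len(q),q.mean(0) if len(q) else 0, q[:,2].max() if len(q) else 0)
    for z in(.055,.10):
        b=(abs(p[...,2]-z)<.006)&(p[...,0]>.3)&(p[...,0]<.5)&(p[...,1]<(-.1 if z<.06 else .05))&(p[...,1]>(-.28 if z<.06 else -.1));q=p[b];print(z,len(q),q.mean(0),q.min(0),q.max(0))
E
```

```text
masher [0.6516 0.0841 0.194 ] [0.646  0.0854 0.194 ]
skim [ 0.6473 -0.0753  0.194 ] [ 0.6422 -0.0744  0.194 ]
tongs [ 0.6447 -0.1658  0.194 ] [ 0.6412 -0.1657  0.194 ]
rail ends T [0.6483 0.2584 0.19  ] [ 0.6382 -0.2435  0.19  ]
rail end S [ 0.6384 -0.2406  0.19  ]
post [ 0.4647 -0.3045  0.105 ] [ 0.4627 -0.3087  0.105 ]
pivot [ 0.4118 -0.2555  0.065 ] [ 0.4057 -0.2537  0.065 ]
legtop [0.5002 0.1591 0.129 ] [0.5015 0.1573 0.129 ] grip [0.4873 0.1605 0.195 ] [0.4873 0.162  0.195 ]
t rim 131 [0.4315 0.1563 0.1245]
[0.4208 0.1916]
grip pts 44 [0.4862 0.1623 0.1872] [0.4787 0.1526 0.145 ] [0.4941 0.1764 0.1996]
15 [0.4872 0.165  0.1959]
rail top 607 [0.0184 0.6457] 0.18854730927798058
post 0 0 0
0.055 391 [ 0.4156 -0.2486  0.0541] [ 0.3668 -0.2795  0.0491] [ 0.4666 -0.2093  0.061 ]
0.1 274 [ 0.3846 -0.0095  0.099 ] [ 0.355  -0.0394  0.0941] [0.4141 0.02   0.1059]
s rim 182 [0.4352 0.1577 0.1247]
[0.4201 0.1905]
grip pts 123 [0.4902 0.1613 0.1728] [0.4783 0.1508 0.1404] [0.4973 0.1752 0.1991]
25 [0.4882 0.1616 0.1962]
rail top 1001 [0.017  0.6472] 0.190014466088256
post 0 0 0
0.055 336 [ 0.4206 -0.2497  0.056 ] [ 0.3639 -0.2798  0.0491] [ 0.4683 -0.2112  0.0609]
0.1 220 [ 0.3871 -0.0124  0.1011] [ 0.3515 -0.0428  0.094 ] [0.4159 0.0187 0.1057]
```

```bash
python3 - <<'E'
from m import *
from scipy.optimize import least_squares
np.set_printoptions(precision=4,suppress=True)
for f in("top0","scene0"):
    c=np.load(f+".npz"); p=cloud(c); im=c["img"].astype(int)
    base=(p[...,0]>.3)&(p[...,0]<.55)&(p[...,1]>.08)&(p[...,1]<.30)
    q=p[base&(abs(p[...,2]-.125)<.004)]
    for i in range(3):
        r=least_squares(lambda x:np.hypot(q[:,0]-x[0],q[:,1]-x[1])-.078,[.42,.19] if i==0 else r.x,loss="soft_l1",f_scale=.002)
        q=q[abs(np.hypot(*(q[:,:2]-r.x).T)-.078)<.006]
    print(f,"pot",r.x,len(q))
    black=(im.sum(-1)<130)
    b=base&black&(p[...,2]>.135)&(p[...,2]<.205)&(np.hypot(p[...,0]-.487,p[...,1]-.162)<.025)
    q=p[b]
    for lo,hi in((.135,.15),(.15,.17),(.17,.19),(.19,.205)):
        k=q[(q[:,2]>=lo)&(q[:,2]<hi)]
        if len(k)>2: print(lo,len(k),k.mean(0),k[:,:2].min(0),k[:,:2].max(0))
    if f=="scene0":
        k=q[(q[:,2]<.19)]; v=np.linalg.svd(k[:,:2]-k[:,:2].mean(0),full_matrices=False)[2][0]; print("face dir",v,np.degrees(np.arctan2(v[1],v[0])))
    l=p[base&(np.hypot(p[...,0]-.50,p[...,1]-.158)<.03)&(p[...,2]>.095)&(p[...,2]<.124)&(np.hypot(p[...,0]-r.x[0],p[...,1]-r.x[1])>.086)]
    print("leg outer face",len(l),l.mean(0),np.linalg.norm(l.mean(0)[:2]-r.x)); d=l.mean(0)[:2]-r.x; print("yaw",np.degrees(np.arctan2(d[1],d[0])))
a=cv2.imread("pics/top0.png")[195:260,200:265];b=cv2.imread("pics/scene0.png")[140:190,330:400]
cv2.imwrite("pics/lad.png",np.hstack([cv2.resize(a,(400,400),interpolation=cv2.INTER_CUBIC),cv2.resize(b,(400,400*50//70+115),interpolation=cv2.INTER_CUBIC)[:400]]))
E
```

```text
top0 pot [0.4199 0.1915] 147
0.15 3 [0.4843 0.154  0.163 ] [0.4793 0.1526] [0.4882 0.1563]
0.17 9 [0.4832 0.16   0.1858] [0.4789 0.1528] [0.4877 0.1764]
0.19 24 [0.4863 0.1644 0.1941] [0.4787 0.155 ] [0.4936 0.1725]
leg outer face 2 [0.5048 0.1573 0.1153] 0.09152518829661573
yaw -21.9163834133814
scene0 pot [0.4195 0.19  ] 207
0.135 23 [0.4915 0.1615 0.1426] [0.4835 0.1521] [0.4969 0.17  ]
0.15 32 [0.4916 0.1616 0.1604] [0.487  0.1524] [0.4966 0.1728]
0.17 32 [0.4916 0.1625 0.1809] [0.4866 0.154 ] [0.4963 0.1728]
0.19 18 [0.49   0.1612 0.196 ] [0.4839 0.1529] [0.4973 0.1723]
face dir [0.3517 0.9361] 69.4107893787544
leg outer face 28 [0.505  0.1556 0.1119] 0.09221202457106539
yaw -21.929607104831057
```

>>> {"method": "arm_command", "body": {"xyz": [[5,25,10],[10,45,15],[10,45,15],[15,45,10],[30,30,0],[30,30,0],[30,30,0],[30,30,0],[30,30,0],[20,40,0],[20,40,0],[20,40,0],[20,40,0],[15,40,0],[15,40,0],[9,40,0],[0,29,0],[0,0,0]], "spin": [0,0,3,3,3,3,3,3,3,3,4,4,4,4,4,3,2,0], "jaw": 1, "squeeze": 35}}

```text
time: 1.9
tool_pos: [0.4843, 0.1272, 0.4541]
tool_rot: [-3.14, -0.0, 1.201]
contact_force: [0.8, -0.3, -0.1]
opening: 0.0917
grip_force: 0.0
```

>>> {"method": "arm_command", "body": {"xyz": [[0.5,37,0],[0,0,-20],[0,0,-35],[0,0,-35],[0,0,-20],[0,0,-5],[0,0,0]], "spin": [0,0,0,0,0,0,0]}}

```text
time: 2.6
tool_pos: [0.4851, 0.1606, 0.3394]
tool_rot: [-3.141, 0.001, 1.195]
contact_force: [-0.4, 0.9, -0.1]
opening: 0.0916
grip_force: 0.0
```

```bash
python3 - <<'E'
from m import *
s=observe(); print(s["tool_pos"],s["tool_rot"])
c=save("scene","scene1"); cv2.imwrite("pics/s1c.png",cv2.resize(c["img"][90:230,280:460,::-1],None,fx=4,fy=4,interpolation=cv2.INTER_CUBIC))
E
```

```text
[0.48509944 0.16063272 0.33943983] [-3.14063002e+00  8.41524421e-04  1.19518513e+00]
```

View pics/s1c.png

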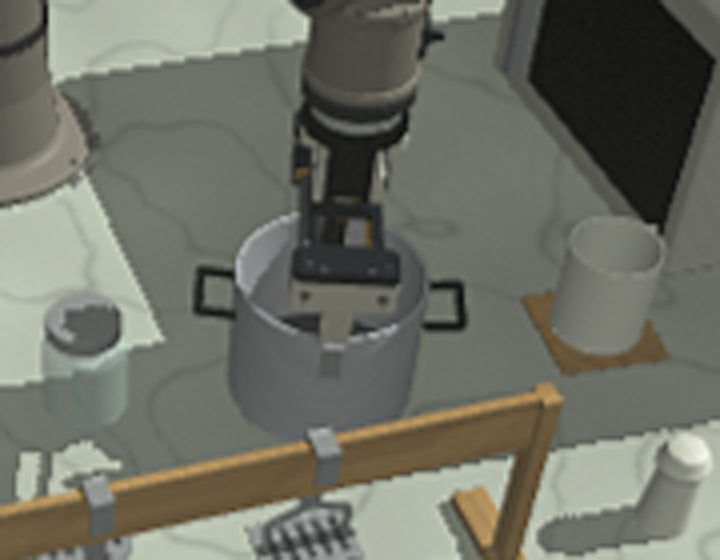

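>>> {"method": "arm_command", "body": {"xyz": [[-0.5,3.5,0],[0,0,0]], "spin": [0,0]}}

```text
time: 2.85
tool_pos: [0.4847, 0.165, 0.341]
tool_rot: [3.139, -0.001, 1.196]
contact_force: [0.1, -1.0, 0.1]
opening: 0.0916
grip_force: 0.0
```

>>> {"method": "arm_command", "body": {"xyz": [[0,0,0],[0,0,0],[0,0,0],[0,0,0],[0,0,0],[0,0,0],[0,0,0],[0,0,0]], "spin": [0,0,0,0,0,0,0,0], "jaw": -1, "squeeze": 30}}

```text
time: 3.65
tool_pos: [0.4845, 0.1647, 0.3397]
tool_rot: [3.142, 0.0, 1.196]
contact_force: [1.1, -1.3, 0.2]
opening: 0.0324
grip_force: 0.0
```

>>> {"method": "arm_command", "body": {"xyz": [[0,0,0],[0,0,0],[0,0,0],[0,0,0],[0,0,0],[0,0,0]], "spin": [0,0,0,0,0,0]}}

```text
time: 4.25
tool_pos: [0.4845, 0.1647, 0.3398]
tool_rot: [3.141, -0.0, 1.196]
contact_force: [0.9, 0.2, -0.6]
opening: 0.014
grip_force: 30.0
```

>>> {"method": "arm_command", "body": {"xyz": [[0,0,3],[0,0,6],[0,0,10],[0,0,15],[0,0,20],[0,0,20],[0,0,20],[0,0,20],[0,0,15],[0,0,10],[0,0,6],[0,0,0],[0,0,0]], "spin": [0,0,0,0,0,0,0,0,0,0,0,0,0]}}

```text
time: 5.55
tool_pos: [0.4844, 0.1647, 0.4842]
tool_rot: [-3.141, 0.001, 1.196]
contact_force: [1.3, 0.4, -1.4]
opening: 0.0134
grip_force: 30.0
```

```bash
python3 - <<'E'
from m import *
s=observe(); print(s["tool_pos"],s["tool_rot"],s["opening"])
c=save("scene","scene2"); p=cloud(c)
im=c["img"]; cv2.imwrite("pics/s2c.png",cv2.resize(im[60:200,280:440,::-1],None,fx=5,fy=4.2857,interpolation=cv2.INTER_CUBIC)[:600])
E
```

```text
[0.48442134 0.16469439 0.48416864] [-3.14074467e+00  5.60088169e-04  1.19603323e+00] 0.013367877867062757
```

View pics/s2c.png

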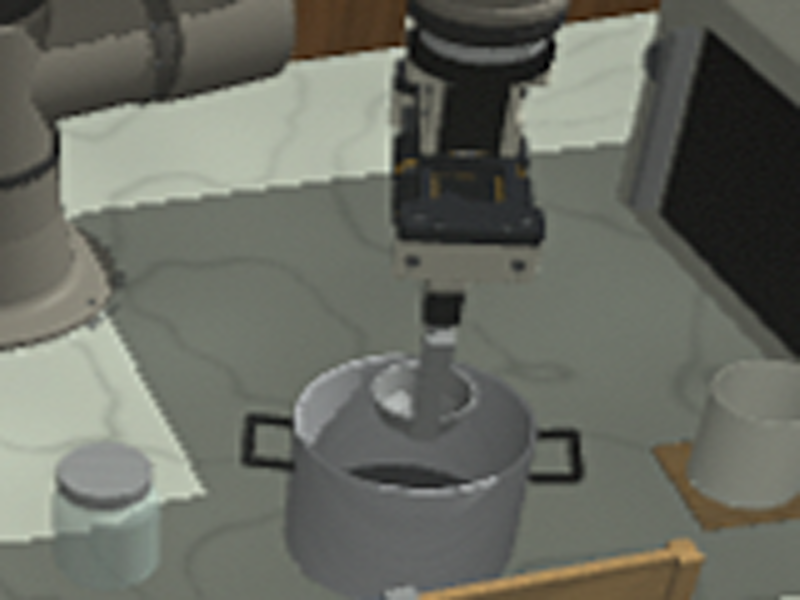

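>>> {"method": "arm_command", "body": {"xyz": [[0,-10,2],[0,-20,2],[0,-25,2],[0,-25,0],[0,-25,0],[5,-25,0],[15,-18,0],[25,-9,0],[25,-3,0],[25,0,0],[25,0,0],[20,0,0],[10,0,0],[2,0,0],[0,0,0],[0,0,0]], "spin": [0,1.5,2.5,2.5,2.5,2.5,2.5,2.5,2,1.5,0.4,0,0,0,0,0]}}

```text
time: 7.2
tool_pos: [0.636, 0.0045, 0.4908]
tool_rot: [-3.141, 0.0, 1.552]
contact_force: [-0.1, 1.4, -0.7]
opening: 0.0138
grip_force: 30.0
```

```bash
python3 - <<'E'
from m import *
np.set_printoptions(precision=4,suppress=True)
s=observe(); print(s["tool_pos"],s["tool_rot"],s["opening"])
c=save("scene","scene3"); t=save("top","top3")
cv2.imwrite("pics/s3c.png",cv2.resize(c["img"][110:250,250:410,::-1],None,fx=5,fy=4.2857,interpolation=cv2.INTER_CUBIC)[:600])
p=cloud(c); 
b=(p[...,0]>.64)&(p[...,0]<.69)&(abs(p[...,1]-.005)<.03)&(p[...,2]>.225)&(p[...,2]<.30)
q=p[b]; print(len(q))
for lo in np.arange(.225,.30,.006):
    k=q[(q[:,2]>=lo)&(q[:,2]<lo+.006)]
    if len(k): print(round(lo,3),len(k),k.mean(0),k.min(0)[:2],k.max(0)[:2])
v=np.linalg.svd(q[:,:2]-q[:,:2].mean(0),full_matrices=False)[2][0];print(v)
for n in(c,t):
  p=cloud(n);b=(p[...,2]>.18)&(p[...,0]>.6)&(p[...,0]<.66)&(abs(p[...,1]-.005)<.06)&(p[...,2]<.2); q=p[b]; print("rail",len(q),q.mean(0),q.min(0),q.max(0))
E
```

```text
[0.636  0.0045 0.4908] [-3.1412  0.0001  1.5519] 0.013780053117144815
119
0.249 8 [0.6574 0.0019 0.2523] [ 0.655  -0.0039] [0.6591 0.01  ]
0.255 10 [0.6577 0.0033 0.2581] [ 0.6548 -0.0043] [0.6608 0.009 ]
0.261 13 [0.6571 0.0024 0.2641] [ 0.655 -0.005] [0.6596 0.0113]
0.267 10 [0.6575 0.0022 0.2709] [ 0.655  -0.0041] [0.6599 0.0112]
0.273 14 [0.6559 0.0031 0.2762] [ 0.6468 -0.0056] [0.6598 0.0113]
0.279 36 [0.6495 0.0032 0.2815] [ 0.6404 -0.0048] [0.6583 0.011 ]
0.285 12 [0.6418 0.0048 0.2886] [ 0.6404 -0.003 ] [0.643  0.0135]
0.291 10 [0.6425 0.0016 0.2946] [ 0.6404 -0.0065] [0.6445 0.0098]
0.297 6 [0.6422 0.0049 0.2979] [ 0.6414 -0.0034] [0.6434 0.0124]
[ 0.9967 -0.0812]
rail 300 [0.6402 0.0042 0.189 ] [ 0.6003 -0.0544  0.1801] [0.6525 0.0648 0.1995]
rail 9 [0.6285 0.0234 0.1902] [ 0.6027 -0.0251  0.1832] [0.6483 0.064  0.194 ]
```

View pics/s3c.png

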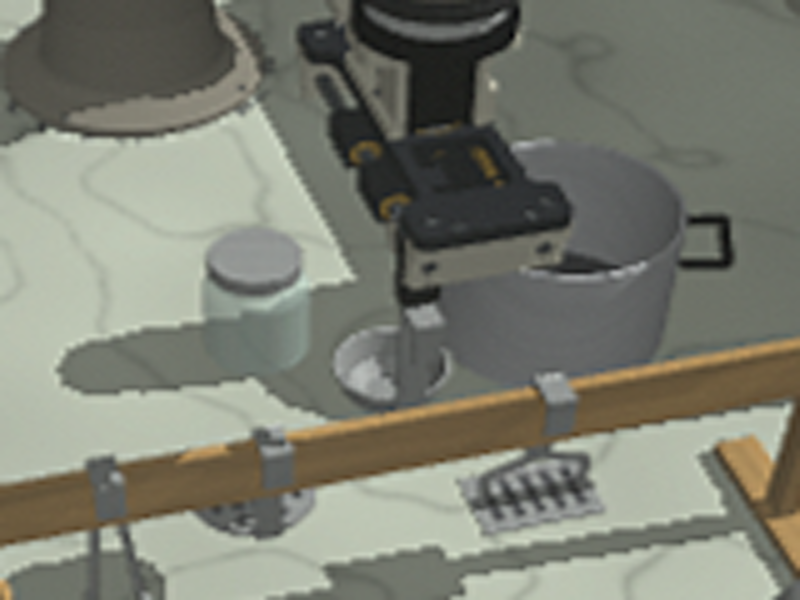

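```bash
python3 - <<'E'
from m import *
np.set_printoptions(precision=4,suppress=True)
for f in("scene0","scene3"):
    c=np.load(f+".npz"); p=cloud(c); im=c["img"].astype(int)
    brown=(im[...,0]-im[...,2]>40)
    b=brown&(p[...,0]>.62)&(p[...,0]<.68)&(abs(p[...,1]-.02)<.2)&(p[...,2]>.148)&(p[...,2]<.182); q=p[b]
    k=np.polyfit(q[:,1],q[:,0],1); r=q[:,0]-np.polyval(k,q[:,1]); print(f,"far face",len(q),k,np.polyval(k,.005),r.std())
    for n,y in(("m",.085),("s",-.075),("t",-.166)):
        b=~brown&(p[...,0]>.64)&(p[...,0]<.68)&(abs(p[...,1]-y)<.02)&(p[...,2]>.165)&(p[...,2]<.189); q=p[b]; q=q[q[:,0]>np.polyval(k,q[:,1])+.002]
        print(n,len(q),q.mean(0),q[:,:2].min(0),q[:,:2].max(0))
    b=~brown&(p[...,0]>.6)&(p[...,0]<.68)&(p[...,2]>.1905)&(p[...,2]<.2)&(abs(p[...,1])<.11); q=p[b]
    for s in(1,-1):
        w=q[q[:,1]*s>.04]; print("hook top",len(w),w.mean(0))
E
```

```text
scene0 far face 788 [0.0218 0.6482] 0.6483360149890017 0.0012644868813727404
m 37 [0.6615 0.0822 0.1771] [0.652 0.071] [0.6647 0.0912]
s 34 [ 0.6577 -0.0789  0.1768] [ 0.6544 -0.0853] [ 0.6596 -0.0717]
t 36 [ 0.6565 -0.1697  0.1776] [ 0.6462 -0.1835] [ 0.6593 -0.162 ]
hook top 50 [0.6505 0.0826 0.1948]
hook top 56 [ 0.6475 -0.0788  0.1946]
scene3 far face 863 [0.0224 0.6481] 0.6482322414962375 0.001306670046321234
m 33 [0.6611 0.0831 0.1765] [0.6533 0.0748] [0.6649 0.0971]
s 35 [ 0.6572 -0.0793  0.1773] [ 0.6482 -0.0913] [ 0.6609 -0.0715]
t 41 [ 0.6559 -0.1685  0.1786] [ 0.6464 -0.1833] [ 0.6591 -0.1489]
hook top 53 [0.6518 0.0812 0.1946]
hook top 57 [ 0.6462 -0.079   0.1942]
```

>>> {"method": "arm_command", "body": {"xyz": [[-1,-1,0],[0,0,-5],[0,0,-10],[0,0,-10],[0,0,-10],[0,0,-10],[0,0,-5],[0,0,0],[0,0,0]], "spin": [0,0,0,0,0,0,0,0,0]}}

```text
time: 8.2
tool_pos: [0.6356, 0.0037, 0.441]
tool_rot: [3.141, 0.0, 1.552]
contact_force: [0.6, -0.8, -1.1]
opening: 0.0141
grip_force: 30.0
```

```bash
python3 - <<'E'
from m import *
np.set_printoptions(precision=4,suppress=True)
s=observe(); print(s["tool_pos"],s["tool_rot"])
c=save("scene","scene4")
cv2.imwrite("pics/s4c.png",cv2.resize(c["img"][150:250,270:390,::-1],None,fx=6,fy=6,interpolation=cv2.INTER_CUBIC))
E
```

```text
[0.6356 0.0037 0.441 ] [3.1411 0.0001 1.5521]
```

View pics/s4c.png

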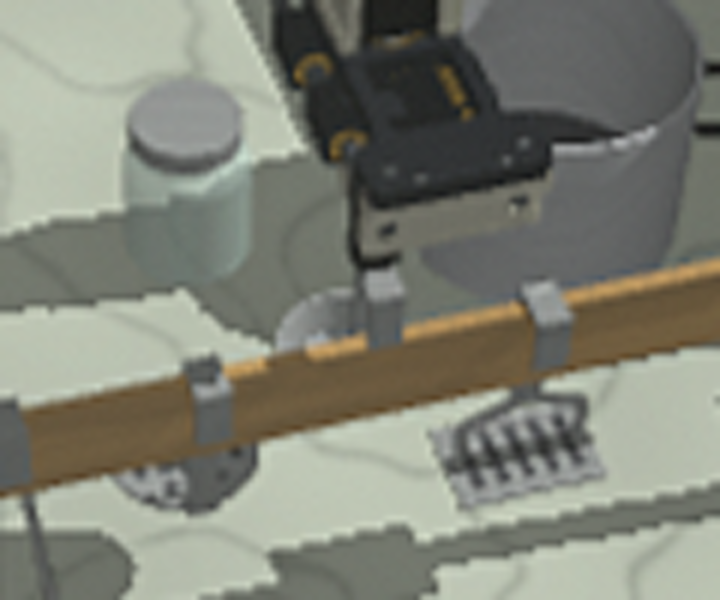

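>>> {"method": "arm_command", "body": {"xyz": [[0,0,-4],[0,0,-4],[0,0,-4],[0,0,-4],[0,0,0]], "spin": [0,0,0,0,0]}}

```text
time: 8.75
tool_pos: [0.6354, 0.0037, 0.4239]
tool_rot: [-3.14, -0.0, 1.552]
contact_force: [0.5, -0.5, -1.1]
opening: 0.0138
grip_force: 30.0
```

>>> {"method": "arm_command", "body": {"xyz": [[0,0,-4],[0,0,-4],[0,0,-4],[0,0,-3],[0,0,-2],[0,0,0],[0,0,0]], "spin": [0,0,0,0,0,0,0]}}

```text
time: 9.45
tool_pos: [0.6355, 0.0037, 0.4078]
tool_rot: [3.141, 0.0, 1.552]
contact_force: [-0.8, 1.0, -1.2]
opening: 0.0133
grip_force: 30.0
```

```bash
python3 - <<'E'
from m import *
np.set_printoptions(precision=4,suppress=True)
c=save("scene","scene5"); p=cloud(c); im=c["img"].astype(int); s=observe(); print(s["tool_pos"],s["contact_force"])
brown=(im[...,0]-im[...,2]>40)
for y in(.002,.083,-.079):
    b=~brown&(p[...,0]>.635)&(p[...,0]<.68)&(abs(p[...,1]-y)<.015)&(p[...,2]>.16)&(p[...,2]<.205); q=p[b]
    f=q[(q[:,2]<.186)&(q[:,0]>.65)]; t=q[(q[:,2]>.188)&(q[:,2]<.2)]; print(y,"face",f.mean(0),"minz",f[:,2].min(),"top",np.median(t[:,2]),len(t))
cv2.imwrite("pics/s5c.png",cv2.resize(c["img"][150:250,270:390,::-1],None,fx=6,fy=6,interpolation=cv2.INTER_CUBIC))
E
```

```text
[0.6355 0.0037 0.4079] [-0.4219  0.6146 -0.5704]
0.002 face [0.6558 0.003  0.1764] minz 0.1655441558136781 top 0.19592128621248006 50
0.083 face [0.6607 0.0826 0.1754] minz 0.16256937466023358 top 0.19431478781800615 55
-0.079 face [ 0.6579 -0.0787  0.1746] minz 0.1625442671824765 top 0.1942159223672173 58
```

View pics/s5c.png

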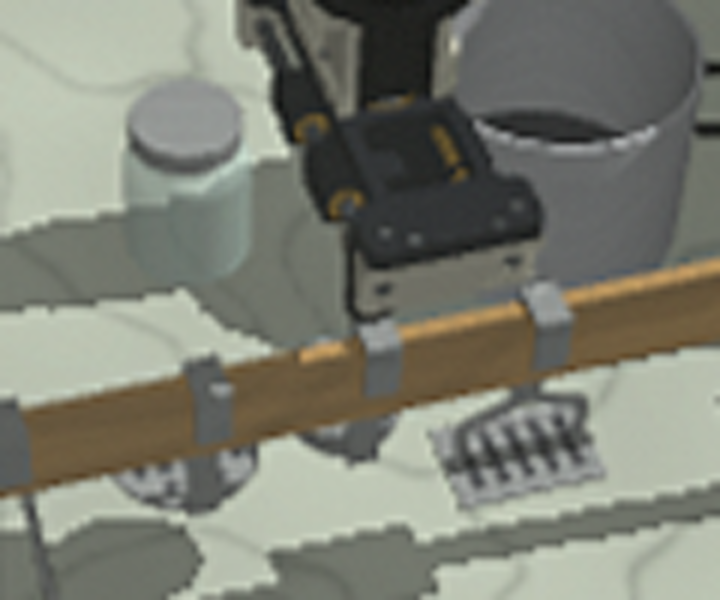

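>>> {"method": "arm_command", "body": {"xyz": [[0,0,-1],[0,0,-1],[0,0,0],[0,0,0]], "spin": [0,0,0,0]}}

```text
time: 9.9
tool_pos: [0.6355, 0.0037, 0.4057]
tool_rot: [3.142, 0.0, 1.552]
contact_force: [0.3, 0.6, -0.8]
opening: 0.0135
grip_force: 30.0
```

>>> {"method": "arm_command", "body": {"xyz": [[0,0,-1],[0,0,0],[0,0,0]], "spin": [0,0,0]}}

```text
time: 10.2
tool_pos: [0.6355, 0.0037, 0.4048]
tool_rot: [3.141, 0.0, 1.552]
contact_force: [0.3, 0.6, -0.5]
opening: 0.0136
grip_force: 30.0
```

>>> {"method": "arm_command", "body": {"xyz": [[0,0,-1],[0,0,0],[0,0,0]], "spin": [0,0,0]}}

```text
time: 10.5
tool_pos: [0.6354, 0.0037, 0.4047]
tool_rot: [3.14, 0.0, 1.552]
contact_force: [-2.2, 0.2, 4.7]
opening: 0.0142
grip_force: 30.0
```

>>> {"method": "arm_command", "body": {"xyz": [[0,0,0.5],[0,0,0],[0,0,0],[0,0,0]], "spin": [0,0,0,0], "squeeze": 6}}

```text
time: 10.9
tool_pos: [0.6355, 0.0037, 0.4048]
tool_rot: [3.141, 0.0, 1.552]
contact_force: [-0.8, 0.3, 5.0]
opening: 0.0142
grip_force: 6.0
```

>>> {"method": "arm_command", "body": {"xyz": [[0,0,0],[0,0,0],[0,0,0],[0,0,0],[0,0,0],[0,0,0]], "spin": [0,0,0,0,0,0], "jaw": 0.2}}

```text
time: 11.5
tool_pos: [0.6355, 0.0037, 0.4041]
tool_rot: [-3.142, -0.0, 1.552]
contact_force: [0.5, -0.0, -0.7]
opening: 0.054
grip_force: 0.0
```

```bash
cat > chk.py <<'E'
from m import *
import sys
np.set_printoptions(precision=4,suppress=True)
c=save("scene",sys.argv[1]); p=cloud(c); im=c["img"].astype(int); s=observe(); print(s["tool_pos"],s["contact_force"],s["opening"])
brown=(im[...,0]-im[...,2]>40)
for y in(.002,.083,-.079,-.169):
    b=~brown&(p[...,0]>.635)&(p[...,0]<.68)&(abs(p[...,1]-y)<.015)&(p[...,2]>.16)&(p[...,2]<.205); q=p[b]
    f=q[(q[:,2]<.186)&(q[:,0]>.65)]; t=q[(q[:,2]>.188)&(q[:,2]<.2)]; print(y,"face",f.mean(0),"minz",f[:,2].min(),"top",np.median(t[:,2]),len(t))
E
python3 chk.py scene6
```

```text
[0.6355 0.0037 0.4042] [-0.2033  0.7227  0.5116] 0.05438818148071389
0.002 face [0.6578 0.003  0.1754] minz 0.1652749009174479 top 0.1950151401517135 47
0.083 face [0.6612 0.0821 0.1742] minz 0.16218272929101207 top 0.19482607993450773 53
-0.079 face [ 0.6579 -0.079   0.1743] minz 0.16305208860901754 top 0.19507089686863338 58
-0.169 face [ 0.6564 -0.1689  0.1756] minz 0.16425572865627625 top 0.19469150322462841 56
```

>>> {"method": "arm_command", "body": {"xyz": [[0,0,5],[0,0,10],[0,0,15],[0,0,20],[0,0,20],[0,0,15],[0,0,0]], "spin": [0,0,0,0,0,0,0]}}

```text
time: 12.25
tool_pos: [0.6354, 0.0037, 0.4928]
tool_rot: [3.135, 0.001, 1.552]
contact_force: [-0.8, -0.2, 0.1]
opening: 0.0552
grip_force: 0.0
```

>>> {"method": "arm_command", "body": {"xyz": [[-20,-20,0],[-25,-30,0],[-25,-30,0],[-25,-30,0],[-20,-30,0],[-20,-30,0],[-15,-30,0],[-15,-30,0],[-10,-30,0],[-10,-30,0],[-5,-25,0],[-2,-15,0],[0,0,0],[0,0,0]], "spin": [-2,-4,-4,-4,-4,-4,-4,-4,-4,-4,-3,-1.4,0,0], "jaw": -1}}

```text
time: 13.65
tool_pos: [0.4437, -0.3257, 0.4889]
tool_rot: [-3.141, -0.001, 0.813]
contact_force: [0.3, 0.1, -1.3]
opening: 0.0003
grip_force: 0.0
```

```bash
python3 chk.py scene7; python3 - <<'E'
from h import *
c=np.load("scene7.npz"); cv2.imwrite("pics/s7c.png",cv2.resize(c["img"][120:280,180:400,::-1],None,fx=3.6,fy=3.6,interpolation=cv2.INTER_CUBIC))
E
```

```text
[ 0.4438 -0.3254  0.4891] [0.2513 0.4895 0.098 ] 0.0005075822160685186
0.002 face [0.6574 0.0032 0.1749] minz 0.1637582054386434 top 0.19483717010035367 50
0.083 face [0.6609 0.0825 0.1751] minz 0.16004499937471361 top 0.19491676673357183 55
-0.079 face [ 0.658  -0.0788  0.1747] minz 0.16339676853372032 top 0.19486987593189753 59
-0.169 face [ 0.6562 -0.169   0.1739] minz 0.16040731593199964 top 0.1942954936866843 57
```

View pics/s7c.png

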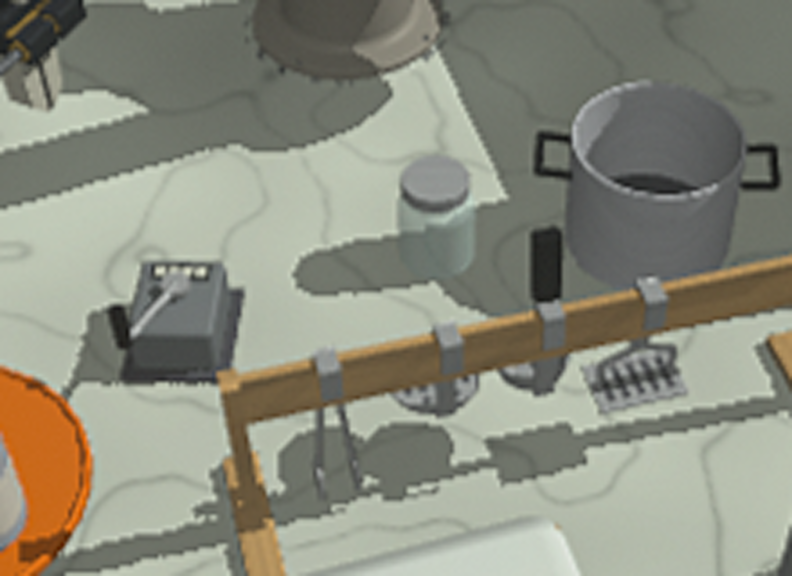

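```bash
cat > post.py <<'E'
from m import *
import sys
np.set_printoptions(precision=4,suppress=True)
c=save("scene",sys.argv[1]); p=cloud(c); im=c["img"].astype(int).sum(-1)
b=(im<150)&(p[...,2]>.07)&(p[...,2]<.112)&(p[...,0]>.42)&(p[...,0]<.53)&(p[...,1]<-.21)&(p[...,1]>-.34); q=p[b]
print("post",len(q),q.mean(0) if len(q) else 0)
b=(im>300)&(p[...,2]>.058)&(p[...,2]<.075)&(p[...,0]>.37)&(p[...,0]<.53)&(p[...,1]<-.21)&(p[...,1]>-.34); q=p[b]
if len(q):
  print("arm",len(q),q.mean(0)); v=np.linalg.svd(q-q.mean(0),full_matrices=False)[2][0]; print(np.degrees(np.arctan2(v[1],v[0])))
E
python3 post.py s8
```

```text
post 40 [ 0.4693 -0.3097  0.092 ]
arm 161 [ 0.422  -0.2635  0.0636]
-36.5874492725385
```

>>> {"method": "arm_command", "body": {"xyz": [[-1,-3,0],[0,0,-20],[0,0,-30],[0,0,-35],[0,0,-35],[0,0,-35],[0,0,-30],[0,0,-25],[0,0,-15],[0,0,-8],[0,0,0],[0,0,0]], "spin": [0,0,0,0,0,0,0,0,0,0,0,0]}}

```text
time: 14.95
tool_pos: [0.4429, -0.3293, 0.257]
tool_rot: [3.14, 0.0, 0.813]
contact_force: [-0.4, -1.3, -0.1]
opening: 0.0006
grip_force: 0.0
```

```bash
python3 post.py s9; python3 - <<'E'
import numpy as np
P=np.array([409,-254.5])
th=np.radians(-43.5)+np.radians(3.4)*np.arange(0,17)
for gap in(17,):
    pos=np.array([P+75*np.array([np.cos(t),np.sin(t)])+gap*np.array([np.sin(t),-np.cos(t)]) for t in th])
    print(pos[0],pos[-1]); print(np.round(np.diff(pos,axis=0),1).tolist())
E
```

```text
post 39 [ 0.468  -0.3099  0.0916]
arm 148 [ 0.4226 -0.263   0.0639]
-42.043741716283826
[ 451.70105004 -318.45795748] [ 485.86152598 -257.01113989]
[[3.7, 2.6], [3.6, 2.9], [3.4, 3.1], [3.2, 3.3], [3.0, 3.4], [2.8, 3.6], [2.6, 3.8], [2.3, 3.9], [2.1, 4.1], [1.9, 4.2], [1.6, 4.3], [1.3, 4.4], [1.1, 4.4], [0.8, 4.5], [0.6, 4.5], [0.3, 4.6]]
```

>>> {"method": "arm_command", "body": {"xyz": [[3,4,0],[3,4,0],[2.8,2.8,0],[3.7,2.6,0],[3.6,2.9,0],[3.4,3.1,0],[3.2,3.3,0],[3.0,3.4,0],[2.8,3.6,0],[2.6,3.8,0],[2.3,3.9,0],[2.1,4.1,0],[1.9,4.2,0],[0,0,0]], "spin": [0,0,0,3.4,3.4,3.4,3.4,3.4,3.4,3.4,3.4,3.4,3.4,0]}}

```text
time: 16.4
tool_pos: [0.4801, -0.2833, 0.2565]
tool_rot: [3.142, 0.001, 1.407]
contact_force: [-1.9, -1.2, 0.5]
opening: 0.0
grip_force: 1.1
```

```bash
python3 post.py s10
```

```text
post 0 0
arm 43 [ 0.4201 -0.2399  0.0596]
-12.404304918438363
```

>>> {"method": "arm_command", "body": {"xyz": [[1.6,4.3,0],[1.3,4.4,0],[1.1,4.4,0],[0,0,0],[0,0,0]], "spin": [3.4,3.4,3.4,0,0]}}

```text
time: 16.95
tool_pos: [0.4839, -0.2708, 0.2564]
tool_rot: [3.141, 0.001, 1.581]
contact_force: [-2.0, -1.8, 1.1]
opening: 0.0006
grip_force: 1.3
```

>>> {"method": "arm_command", "body": {"xyz": [[0.4,2.2,0],[0.4,2.2,0],[0,0,0],[0,0,0]], "spin": [1.7,1.7,0,0]}}

```text
time: 17.35
tool_pos: [0.4847, -0.2661, 0.2563]
tool_rot: [3.141, 0.0, 1.643]
contact_force: [-1.8, -2.8, 1.7]
opening: 0.0007
grip_force: 1.3
```

>>> {"method": "arm_command", "body": {"xyz": [[0.2,2,0],[0.2,2,0],[0,0,0]], "spin": [1.5,1.5,0]}}

```text
time: 17.65
tool_pos: [0.4852, -0.2635, 0.2565]
tool_rot: [3.141, 0.004, 1.697]
contact_force: [-3.1, -11.1, -1.3]
opening: 0.0007
grip_force: 5.3
```

>>> {"method": "arm_command", "body": {"xyz": [[0.1,1.5,0],[0,1,0],[0,0,0]], "spin": [1,0,0]}}

```text
time: 17.95
tool_pos: [0.4852, -0.2623, 0.2566]
tool_rot: [3.141, 0.007, 1.714]
contact_force: [-3.3, -17.6, -3.6]
opening: 0.0003
grip_force: 8.3
```

>>> {"method": "arm_command", "body": {"xyz": [[-0.2,-3,0],[-0.5,-4,0],[-0.8,-4.4,0],[-1.1,-4.4,0],[-1.3,-4.4,0],[-1.6,-4.3,0],[-1.9,-4.2,0],[-2.1,-4.1,0],[-2.3,-3.9,0],[-2.6,-3.8,0],[-2.8,-3.6,0],[-3,-3.4,0],[-3.2,-3.3,0],[-3.4,-3.1,0],[-3.6,-2.9,0],[-3.7,-2.6,0],[-5,-5,0],[-5,-5,0],[-4,-5,0],[0,0,0]], "spin": [-2,-3.4,-3.4,-3.4,-3.4,-3.4,-3.4,-3.4,-3.4,-3.4,-3.4,-3.4,-3.4,-3.4,-3.4,-3.4,0,0,0,0]}}

```text
time: 19.95
tool_pos: [0.4366, -0.3346, 0.2562]
tool_rot: [-3.142, -0.0, 0.787]
contact_force: [0.7, -0.1, -0.1]
opening: 0.0002
grip_force: 0.0
```

```bash
python3 post.py s11
```

```text
post 40 [ 0.4678 -0.3103  0.0921]
arm 164 [ 0.4204 -0.2635  0.0636]
-39.59788561264919
```

Lever back at rest; raise clear, check the scene, and hand in.

>>> {"method": "arm_command", "body": {"xyz": [[0,0,10],[0,0,25],[0,0,35],[0,0,35],[0,0,25],[0,0,10],[0,0,0],[0,0,0]], "spin": [0,0,0,0,0,0,0,0]}}

```text
time: 20.8
tool_pos: [0.4369, -0.3337, 0.3951]
tool_rot: [-3.14, -0.0, 0.788]
contact_force: [-0.4, -0.6, 0.9]
opening: 0.0009
grip_force: 0.0
```

```bash
python3 post.py s12; python3 chk.py s13; python3 - <<'E'
from h import *
a=np.load("s13.npz"); b=np.load("scene0.npz")
pa,pb=cloud(a),cloud(b)
m=(np.abs(a["depth"]-b["depth"])>.015)&(pa[...,0]>.25)&(pa[...,2]<.22)
n,_,st,ce=cv2.connectedComponentsWithStats(m.astype(np.uint8))
for i in range(1,n):
    if st[i,4]>15: print(st[i],ce[i].round())
print(hand_in())
E
```

```text
post 37 [ 0.4682 -0.3096  0.092 ]
arm 168 [ 0.4219 -0.2621  0.0635]
-33.26254604705808
[ 0.4369 -0.3338  0.3946] [ 0.3791 -0.0613 -1.2347] 0.0004101851083250057
0.002 face [0.6577 0.0028 0.1752] minz 0.1623425401779096 top 0.19487769765676755 54
0.083 face [0.6609 0.0827 0.1745] minz 0.1624617225116769 top 0.19480436706634152 57
-0.079 face [ 0.6585 -0.0793  0.1754] minz 0.16348174366840884 top 0.19470618254891536 55
-0.169 face [ 0.656  -0.1688  0.1744] minz 0.16399628851656278 top 0.19505067822372013 56
[360 155   9  19 138] [364. 164.]
[360 175   6   9  38] [362. 179.]
[327 196   9  10  65] [331. 201.]
[331 209   6   8  22] [334. 213.]
[318 218  20  12 138] [328. 223.]
the job is handed in; nothing more can be done
None
```

The ladle hangs on the rail between the masher and skimmer with its hook seated. The lever was pushed to its stop and has sprung back to rest. The last camera check found nothing else moved, and the job was handed in at about 21 s of the 58 s limit.

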